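# Sort the twist-locked hose adapters on the dust-port gauge

### The job

Clear the grey dust-hose adapters off the parking board, first the upper ones, then the lower ones, and sort them one at a time: twist an adapter anticlockwise (seen from above) to free its bayonet catch, lift it off and try its narrow end over the wooden gauge plug. If it slides right down to the gauge's block, stand it upright in the low plywood tray; if it stops short, put it in the deeper brown cardboard returns box; only then fetch the next. Leave the tape measure, the sanding block and the marking gauge where they lie.

Things in the scene. Friction and masses are not known exactly. Their poses are not given: they have to be found in the camera images.
- adapter_1: grey plastic reducer for a dust hose, 100 mm tall, 0.09 kg; all four look alike. Origin: centre of the tail's lower end, z up its axis. Narrow tail (outside 42 mm, bore 36.6) up to 46 mm, then a flat shoulder and a wide mouth (outside 62-63, inside 56.4 mm, open at the top) to 100 mm. Grip the mouth across its diameter, 75 to 95 mm up
- adapter_2: as adapter_1. Bayonet: three lugs on the tail, 28 to 36 mm up, catch under three 8 mm thick lips in the mouth or socket beneath, with 2 mm of vertical and 1.5 mm of sideways play (off-centre grips rub); the shoulder rests on the rim beneath. Adapters 1 and 2 are the lower ones, one in each socket
- adapter_3: as adapter_1; an upper one (may be absent), nested and locked in the mouth of a lower adapter, its origin 54 mm above that one's. Which adapters fit the gauge varies from place to place and does not show from outside
- adapter_4: as adapter_3; an upper one (may be absent); 3 or 4 adapters in all
- adapter_1_foot (a point): centre of the lower end of adapter_1's tail (its origin)
- adapter_1_mid (a point): point on adapter_1's axis, 55 mm above its foot
- adapter_2_foot (a point): centre of the lower end of adapter_2's tail (its origin)
- adapter_2_mid (a point): point on adapter_2's axis, 55 mm above its foot
- adapter_3_foot (a point): centre of the lower end of adapter_3's tail (its origin)
- adapter_3_mid (a point): point on adapter_3's axis, 55 mm above its foot
- adapter_4_foot (a point): centre of the lower end of adapter_4's tail (its origin)
- adapter_4_mid (a point): point on adapter_4's axis, 55 mm above its foot
- parking_board: plywood board 100 x 270 x 15 mm, fixed to the bench, long side along its y; origin: centre of its underside, z up. Two black bayonet sockets (outside 63 mm, rims 65 mm above the origin, open like an adapter's mouth) stand at y = +85 and -85 mm. Lower adapters' origins are 19 mm above the board's, upper ones' 73 mm (their tops at 173 mm)
- socket_1 (a point): centre of the rim of the socket at +y. All adapters start locked, their x axes within 6 degrees of the x axis of the adapter or board beneath: a straight pull does not free them. Turned 38 to 72 degrees anticlockwise (from above) relative to what is beneath, one lifts straight off (its tail is out after 46 mm); a stop ends the turn at about 79 degrees
- socket_2 (a point): centre of the rim of the socket at -y. Turning takes little torque while the adapter is neither pulled nor pressed; pulling while it is locked clamps the catch. A lower adapter may be dragged round with the upper one, and is then already partly or wholly unlocked
- gauge: loose dark wooden block 90 x 90 x 25 mm, 1.2 kg, with a light wooden plug upright in its middle; origin: centre of its underside, z up. Plug 31 mm in diameter, tip 75 mm above the origin, its last 10 mm tapered to 20 mm
- gauge_seat (a point): point on the plug's axis at the top of the block, 25 mm above the gauge's origin. An adapter that fits goes down until its tail stands here
- gauge_tip (a point): centre of the plug's tip, 75 mm above the gauge's origin; z up. An adapter that does not fit has a step in its bore and stops with only 12 mm of the plug inside, its tail's end 38 mm above the block
- tray: low open tray of pale plywood, 210 (x) x 150 (y) x 30 mm, walls and floor 7 mm, loose, 0.9 kg; origin: centre of its underside, z up. For adapters that fit, standing on their tails; two stand side by side at x = +50 and -50 mm
- returns_box: open brown cardboard box 210 (x) x 150 (y) x 65 mm, walls and floor 4 mm, loose, 0.8 kg; origin: centre of its underside, z up. For adapters that do not fit; two stand side by side at x = +50 and -50 mm
- tape_measure: yellow tape measure 41 x 78 x 64 mm, a bystander behind the board
- sanding_block: brown sanding block 65 x 112 x 32 mm, a bystander
- marking_gauge: wooden marking gauge 45 x 207 x 43 mm, a bystander

How it is judged:
By the outcome, as a careful person would: the job done as asked, in the order asked, and still so for the second after the job is handed in, with the robot touching nothing.
Of adapter_3, adapter_4 only 1 to 2 are there at a start; the rules pass over those that are not, and their reading is None.
At some moment in a run one of gauge, returns_box may be knocked a few centimetres aside while the robot is not near it.
It also fails if it takes over 210 s, if anything falls off the work surface, if the arm or the gripper's body presses on something with over 40 N, if the wrist force passes 120 N, or if a joint passes its speed limit or range.

### The arm

A 6-joint arm with a two-finger parallel gripper is mounted at the origin on a cart in front of the work surface, level with it; the furniture and walls round the work are solid. World frame = base frame: x ahead of the robot, y to its left, z up, the work surface at z = 0. Lengths are in m, angles in degrees, forces in N, time in s.
With the tool pointing down it reaches from about 0.325 to 0.85 m from the base axis. Payload 4.4 kg.
Tool frame: the origin (TCP) lies at the centre of the arm's flange, where the gripper is bolted on; the fingertips stand 199 mm ahead of it and the grasp point (between the pads) lies 180 mm ahead of it; z points along the fingers, y is the line along which they close (so a half turn about z gives the same grasp; the last joint's range is limited). The gripper opens to 94 mm and grips with 3 to 60 N. Pads are 16 mm wide; open, the fingers measure 119 mm over their backs; the gripper's body (75 mm by 177 mm) begins 78 mm behind the grasp point.
Start: joints at [62.424, 11.837, 88.321, -0, 79.842, -8.623], TCP at [0.187, 0.544, 0.405] pointing down, gripper open.
Joint ranges: [-156.59, 156.59], [-49.26, 127.26], [12.9, 141.05], [-63.56, 243.56], [4.71, 150.69], [-161.64, 161.64]. Speed limits (degrees/s): [159.86, 159.86, 180, 180, 180, 180].

### API

Orientations are given as a 3x3 rotation matrix whose columns are the frame's x, y, z axes.
In Python, from workcell import arm gives the robot as it stands. Calls block until the motion is done:
- arm.movep(position, orientation): joint-space move of the TCP to a pose.
- arm.servo_line(position, frame=None, max_speed=0.15): straight line of the TCP; frame=None keeps the orientation; max_speed is the mean speed in m/s.
- arm.set_joints(angles): joint-space move.
- arm.gripper_open() and arm.grab(force=None): open the fingers fully, or close them until they stop; force is the grip in N (None keeps the last).
- arm.hold(seconds).
- arm.inverse_kinematics(position, orientation): joint angles nearest the present ones, or None.
- arm.get_obs(): the state.
- arm.camera(name): name is "scene" or "side" or "wrist"; returns the picture (420x560x3 uint8, red, green, blue); there is no depth.
- arm.camera_info(name): a dict with "fovy" (degrees; the focal length in pixels is half the picture's height over the tangent of half this angle, whatever the lens; pixels are square), "cx", "cy" (the principal point, pixels), "R" (3x3) and "t" (3): a world point X has camera coordinates R X + t. Camera axes: x right, y down, z forward; pixel columns grow to the right and rows downward; lengths in m; the calibration is good to about 2 mm. A picture is of the moment at which its call begins: read the wrist's pose just before it. camera_info takes no time and is no camera call; for the wrist camera it gives the pose at the moment of the call.
A pose or a line that the arm cannot do raises arm.IKError and nothing moves.
- arm.sign_off(): hands the job in; it is judged then, once.
The state is a dict: "t": time; "qpos": joint angles; "qd": joint speeds; "joint_torque": joint torques, N m; "tool_pos": TCP position; "ee_rot": TCP orientation; "ft_force": force on the tool from outside, world axes, zero at the start; "wrist_torque": the same for the moment, N m; "finger_gap": finger opening in m; "grip_force": force on a finger pad.
Only numpy, scipy, OpenCV 4.12 (cv2) and the standard library are available. Lean on these libraries where they do the work, as an engineer would, in place of code of your own. Each camera call takes 0.05 s, during which the arm holds its last target. There are 200 camera calls.

## Working session

There is one attempt and no reset: what is moved stays moved. The work goes in short steps, each a Python script; the robot and the scene stay as the last script left them, time stands still between calls to the robot, and variables do not carry over. Pictures are saved under pics/ and viewed, at most 14 in all, crops included, and the job is handed in when it is done.

```bash
ls; mkdir -p pics; python3 - <<'E'
from workcell import arm
import cv2,numpy as np
ims=[]
for n in("scene","side"):
    i=arm.camera_info(n);print(n,i['fovy'],i['cx'],i['cy'],np.round(-i['R'].T@i['t'],3).tolist(),np.round(i['R'],3).tolist())
    cv2.imwrite(f"pics/{n}0.png",arm.camera(n)[:,:,::-1])
cv2.imwrite("pics/wrist0.png",arm.camera("wrist")[:,:,::-1])
i=arm.camera_info("wrist");print(i['fovy'],np.round(-i['R'].T@i['t'],3).tolist(),np.round(i['R'],3).tolist())
o=arm.get_obs();print(o)
E
```

```text
pics
scene 55.98117221912214 286.40945807031443 214.2529021679865 [0.086, -0.414, 0.871] [[0.584, -0.812, 0.002], [-0.609, -0.44, -0.659], [0.536, 0.384, -0.752]]
side 42.11625110399867 268.3430649965829 200.8484024206511 [0.59, 1.125, 0.824] [[-1.0, -0.015, -0.019], [0.008, 0.538, -0.843], [0.023, -0.843, -0.538]]
59.89779341744696 [0.112, 0.569, 0.383] [[0.324, 0.946, -0.003], [0.911, -0.311, 0.271], [0.256, -0.09, -0.963]]
{'t': 0.15, 'qpos': array([ 6.24254918e+01,  1.18750624e+01,  8.83870179e+01,  4.82688363e-04,
        7.98416021e+01, -8.62280245e+00]), 'qd': array([ 0.0069304 , -0.17091033, -0.25259962, -0.00122912, -0.03668712,
       -0.02590809]), 'joint_torque': array([ 2.22521794e-04, -3.71309030e+01, -2.81812012e+01,  6.99282554e-02,
        3.26609204e-02, -7.85576276e-05]), 'tool_pos': array([0.18661812, 0.54357389, 0.40372867]), 'ee_rot': array([[-9.45792056e-01,  3.24771724e-01, -8.45016154e-04],
       [ 3.24772703e-01,  9.45790744e-01, -1.60020584e-03],
       [ 2.79506847e-04, -1.78790015e-03, -9.99998363e-01]]), 'ft_force': array([ 0.16290136, -0.06277849, -0.68204943]), 'wrist_torque': array([ 0.00695165,  0.01485075, -0.0010347 ]), 'grip_force': 0.0, 'finger_gap': 0.09396274218972334}
```

View pics/scene0.png

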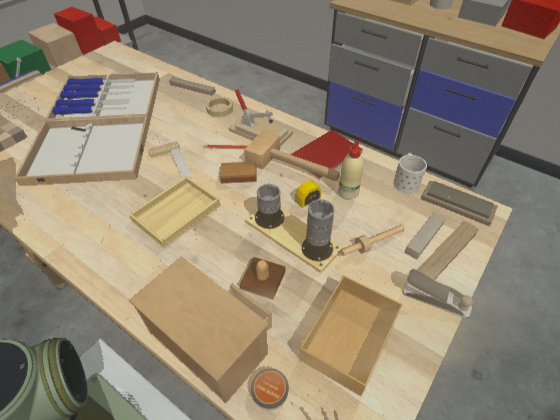

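View pics/side0.png

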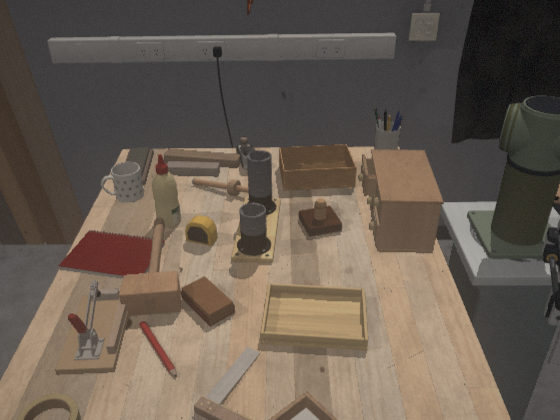

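The scene view shows one adapter on the left socket (top ~268,187) and two on the right one (top ~320,205), so there are 3 in all. The gauge is at (262,270), the tray at (175,211), the returns box at (350,330), and a tall closed box at (200,325). The side view agrees. Next I get coarse positions from both views.

```bash
cat > h.py <<'E'
from workcell import arm
import cv2,numpy as np
def ray(i,px):
    f=210/np.tan(np.radians(i['fovy']/2))
    d=np.array([(px[0]-i['cx'])/f,(px[1]-i['cy'])/f,1.]);return -i['R'].T@i['t'],i['R'].T@d
def onz(i,px,z):
    c,d=ray(i,px);return c+d*(z-c[2])/d[2]
def two(i,p,j,q):
    c,d=ray(i,p);e,g=ray(j,q);A=np.c_[d,-g];s=np.linalg.lstsq(A,e-c,rcond=None)[0]
    a,b=c+d*s[0],e+g*s[1];return (a+b)/2,np.linalg.norm(a-b)
def proj(i,X):
    f=210/np.tan(np.radians(i['fovy']/2));c=i['R']@np.asarray(X,float)+i['t'];return c[:2]/c[2]*f+[i['cx'],i['cy']]
E
python3 - <<'E'
from h import *
S=arm.camera_info("scene");D=arm.camera_info("side");r=lambda x:np.round(x,3).tolist()
print("tray",[r(onz(S,p,.03)[:2]) for p in[(132,211),(187,180),(219,208),(163,240)]],[r(onz(D,p,.03)[:2]) for p in[(267,287),(363,289),(366,345),(263,342)]])
print("box",[r(onz(S,p,.065)[:2]) for p in[(346,277),(401,306),(362,387),(302,350)]],[r(onz(D,p,.065)[:2]) for p in[(279,151),(350,147),(354,181),(283,183)]])
print("plug",r(onz(S,(263,262),.075)),r(onz(D,(321,201),.075)))
print("gblock",[r(onz(S,p,.025)[:2]) for p in[(258,258),(285,273),(268,297),(239,280)]])
print("ad1",r(onz(S,(268,190),.119)),r(onz(D,(253,209),.119)))
print("up",r(onz(S,(320,207),.173)),r(onz(D,(260,157),.173)))
for a,b in[((183,262),(372,154)),((270,320),(428,154)),((132,298),(436,191))]:print("tall",[(r(x)) for x in [two(S,a,D,c)[0] for c in((372,154),(428,154),(436,191),(377,193))]])
print([r(onz(S,p,.015)[:2]) for p in[(246,220),(325,268),(342,255)]])
print([r(onz(D,p,.015)[:2]) for p in[(233,258),(273,260)]])
E
```

```text
tray [[0.438, 0.379], [0.621, 0.344], [0.592, 0.186], [0.418, 0.23]] [[0.621, 0.229], [0.415, 0.237], [0.43, 0.395], [0.626, 0.387]]
box [[0.582, -0.233], [0.589, -0.372], [0.382, -0.386], [0.374, -0.248]] [[0.594, -0.342], [0.378, -0.363], [0.39, -0.16], [0.583, -0.153]]
plug [0.496, -0.051, 0.075] [0.488, -0.045, 0.075]
gblock [[0.523, -0.01], [0.527, -0.094], [0.448, -0.1], [0.444, -0.013]]
ad1 [0.663, 0.061, 0.119] [0.655, 0.057, 0.119]
up [0.649, -0.109, 0.173] [0.642, -0.101, 0.173]
tall [[0.353, 0.004, 0.225], [0.286, 0.005, 0.243], [0.291, 0.053, 0.18], [0.36, 0.052, 0.155]]
tall [[0.352, -0.176, 0.142], [0.275, -0.165, 0.174], [0.278, -0.128, 0.097], [0.36, -0.141, 0.052]]
tall [[0.297, 0.012, 0.224], [0.233, 0.014, 0.234], [0.232, 0.064, 0.168], [0.299, 0.062, 0.151]]
[[0.611, 0.104], [0.605, -0.165], [0.666, -0.179]]
[[0.704, 0.109], [0.609, 0.118]]
```

```bash
cat >> h.py <<'E'
def rot(a):
    c,s=np.cos(np.radians(a)),np.sin(np.radians(a));return np.array([[-s,c,0],[c,s,0],[0,0,-1.]])
def gp(p): return [p[0],p[1],p[2]+.18]          # grasp point -> TCP
def mv(p,a): arm.movep(gp(p),rot(a))
def ln(p,a=None,v=.15): arm.servo_line(gp(p),None if a is None else rot(a),max_speed=v)
def shot(n,name=None):
    i=arm.camera_info(n);im=arm.camera(n)
    if name: cv2.imwrite(f"pics/{name}.png",im[:,:,::-1])
    return i,im
E
python3 - <<'E'
from h import *
mv((.45,.2,.33),90); mv((.53,-.03,.33),90)
i,im=shot("wrist","w1");print(arm.get_obs()['t'],arm.get_obs()['ft_force'],arm.get_obs()['qpos'])
for X in((.663,.061,.119),(.649,-.105,.173),(.492,-.048,.075)):print(proj(i,X))
E
```

```text
2.7917 [-0.23820694 -0.0208974  -0.11313526] [-1.24435279e+01  2.80716340e+00  8.60976459e+01  4.03587188e-02
  9.11085842e+01 -1.02559301e+02]
[356.56038476 300.48206745]
[199.62916381 315.59797858]
[260.58894789 143.94221582]
```

View pics/w1.png

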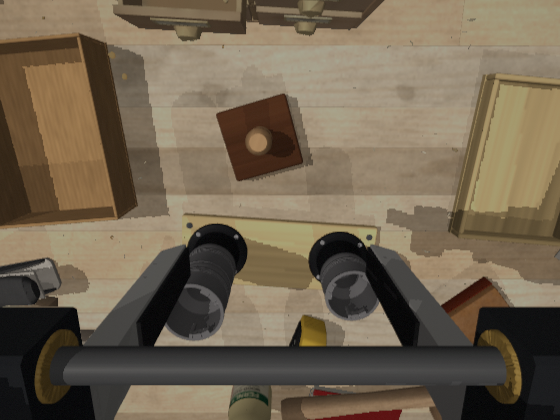

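The wrist view shows the gauge plug at (258,142), the upper mouth at ~(197,312) and the single adapter's mouth at ~(352,290), all close to prediction. Next I put the camera straight over each one and fit circles.

```bash
cat >> h.py <<'E'
def over(x,y,z,r,name,a=90,zt=.45):
    """camera straight above (x,y); Hough circle of radius r at height z -> world xy"""
    t=.079;th=np.radians(a);arm.movep([x+t*np.sin(th),y-t*np.cos(th),zt],rot(a));arm.hold(.3)
    i,im=shot("wrist");f=210/np.tan(np.radians(i['fovy']/2));c=-i['R'].T@i['t'];R=r*f/(c[2]-z)
    u,v=proj(i,(x,y,z));k=int(R*1.7);x0,y0=max(int(u)-k,0),max(int(v)-k,0)
    big=cv2.resize(im[y0:y0+2*k,x0:x0+2*k],None,fx=4,fy=4,interpolation=cv2.INTER_CUBIC)
    g=cv2.medianBlur(cv2.cvtColor(big,cv2.COLOR_RGB2GRAY),7)
    h=cv2.HoughCircles(g,cv2.HOUGH_GRADIENT_ALT,1,10,param1=100,param2=.4,minRadius=int(R*4*.88),maxRadius=int(R*4*1.12))
    out=[]
    for q in ([] if h is None else h[0][:3]):
        out.append((onz(i,(q[0]/4+x0,q[1]/4+y0),z)[:2].round(4).tolist(),round(q[2]/4/R,3)))
        cv2.circle(big,(int(q[0]),int(q[1])),int(q[2]),(255,0,0),1)
    cv2.imwrite(f"pics/{name}.png",big[:,:,::-1]);return out,big
E
python3 - <<'E'
from h import *
L=[]
for x,y,z,r,n in((.646,-.105,.173,.03125,'u'),(.659,.059,.119,.03125,'l'),(.492,-.048,.075,.010,'g')):
    o,b=over(x,y,z,r,n);print(n,o,b.shape);L.append(cv2.resize(b,(380,380)))
    if n=='g':
        pass
cv2.imwrite("pics/m.png",np.hstack(L[:2])[:,:,::-1])
cv2.imwrite("pics/gfull.png",arm.camera("wrist")[:,:,::-1]);print(arm.get_obs()['t'])
E
```

```text
u [([0.6457, -0.1124], np.float64(1.062)), ([0.6454, -0.1145], np.float64(0.963)), ([0.6411, -0.1241], np.float64(0.949))] (600, 600, 3)
l [([0.6582, 0.0566], np.float64(1.065)), ([0.651, 0.0659], np.float64(1.026))] (496, 496, 3)
g [([0.4903, -0.0512], np.float64(1.059))] (136, 136, 3)
6.275
```

View pics/m.png

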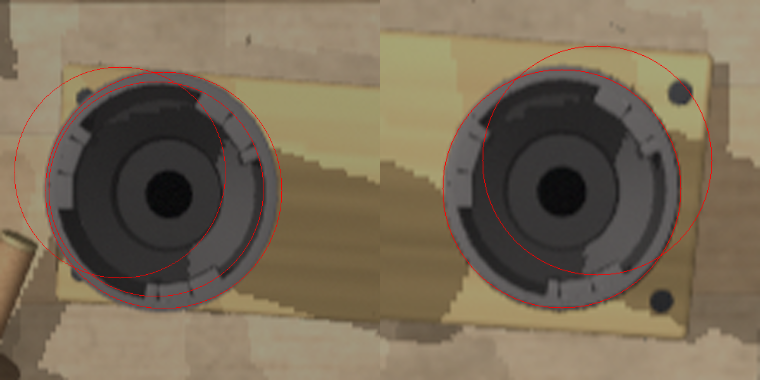

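The fits on the outer rims look right: upper (.6457,-.1124) and single adapter (.6582,.0566). The ~6% radius excess comes from the tilted view. Now I twist the upper adapter, watching forces.

```bash
cat >> h.py <<'E'
def st(tag=''):
    o=arm.get_obs();print(tag,'t%.1f'%o['t'],'F',o['ft_force'].round(1).tolist(),'M',o['wrist_torque'].round(2).tolist(),'gap %.4f grip %.1f'%(o['finger_gap'],o['grip_force']),'tcp',o['tool_pos'].round(4).tolist());return o
def twist(p,a0,a1,step=11):
    for a in np.arange(a0+step,a1+.1,step): ln(p,a,.05) if 0 else mv(p,a); st('a%d'%a)
E
python3 - <<'E'
from h import *
x,y=.6457,-.1124;z=.158;a=-50
mv((x,y,.27),a);ln((x,y,z),v=.1);st('pre');arm.grab(20);st('grab')
twist((x,y,z),a,5)
E
```

```text
pre t9.6 F [-0.5, -0.7, 1.1] M [-0.02, 0.1, 0.02] gap 0.0941 grip 0.0 tcp [0.6461, -0.1125, 0.3391]
grab t10.2 F [0.8, 0.5, 0.1] M [-0.09, 0.15, 0.04] gap 0.0636 grip 20.0 tcp [0.6458, -0.1124, 0.3382]
a-39 t10.5 F [-0.2, -0.2, 1.1] M [-0.01, 0.16, 0.03] gap 0.0635 grip 20.0 tcp [0.6457, -0.1124, 0.3382]
a-28 t10.8 F [-0.3, 0.7, 1.9] M [-0.04, 0.19, 0.04] gap 0.0635 grip 20.0 tcp [0.6457, -0.1124, 0.3382]
a-17 t11.1 F [-0.6, -0.1, 0.8] M [-0.02, 0.21, 0.02] gap 0.0634 grip 20.0 tcp [0.6457, -0.1125, 0.3382]
a-6 t11.4 F [-1.1, 0.4, 1.6] M [-0.1, 0.13, 0.0] gap 0.0633 grip 20.0 tcp [0.6457, -0.1125, 0.3382]
a5 t11.7 F [-0.1, -0.1, 2.6] M [-0.1, 0.15, 0.02] gap 0.0632 grip 20.0 tcp [0.6458, -0.1125, 0.3381]
```

```bash
python3 - <<'E'
from h import *
x,y=.6457,-.1124;z=.158
for d in(.002,.004,.006,.009):
    ln((x,y,z+d),v=.03);o=st(d)
    if abs(o['ft_force'][2])>12: ln((x,y,z),v=.03);break
else:
    ln((x,y,z+.03),v=.08);st()
    i,im=shot("scene");j,jm=shot("side")
    c=np.hstack([cv2.resize(im[150:290,230:370],(400,400)),cv2.resize(jm[120:270,190:340],(400,400))]);cv2.imwrite("pics/lift.png",c[:,:,::-1])
E
```

```text
0.002 t11.9 F [-0.7, -0.3, -1.6] M [-0.06, 0.08, -0.04] gap 0.0633 grip 20.0 tcp [0.6455, -0.1124, 0.3395]
0.004 t12.2 F [-0.3, -0.3, -0.8] M [-0.05, 0.08, 0.01] gap 0.0636 grip 20.0 tcp [0.6457, -0.1124, 0.342]
0.006 t12.4 F [0.5, -0.1, -1.6] M [-0.1, 0.08, 0.05] gap 0.0631 grip 20.0 tcp [0.6458, -0.1124, 0.3443]
0.009 t12.7 F [-0.4, 0.2, -0.7] M [-0.09, 0.09, 0.01] gap 0.0632 grip 20.0 tcp [0.6458, -0.1124, 0.3474]
 t13.1 F [-0.7, 0.6, -1.3] M [-0.05, 0.06, -0.0] gap 0.0633 grip 20.0 tcp [0.646, -0.1125, 0.3694]
```

View pics/lift.png

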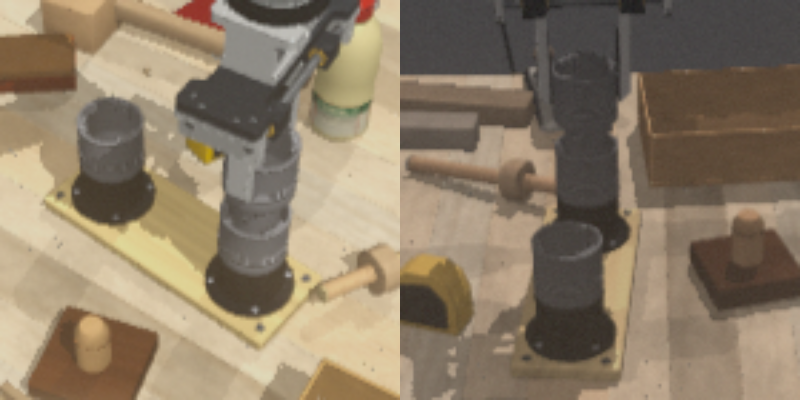

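Upper adapter lifts alone; the lower one stays on its socket. I take it to the gauge and look at the gauge first.

```bash
sed -i 's/def over(x,y,z,r,name,a=90,zt=.45):/def over(x,y,z,r,name,a=90,zt=.45,m=1.7):/; s/k=int(R\*1.7)/k=int(R*m)/' h.py; python3 - <<'E'
from h import *
x,y=.6457,-.1124
ln((x,y,.28),v=.15)
o,b=over(.4903,-.0512,.075,.010,'g2',a=5,zt=.46,m=7);print(o);st()
i,im=shot("wrist")
for q in o:
    u=proj(i,(*q[0],.075));cv2.circle(im,(int(u[0]),int(u[1])),10,(255,0,0),1)
cv2.imwrite("pics/g3.png",np.hstack([im,cv2.resize(b,(240,420*1))])[:,:,::-1])
E
```

```text
[([0.4906, -0.0515], np.float64(1.052))]
 t14.9 F [-1.2, -0.5, 0.1] M [-0.06, 0.08, 0.05] gap 0.0638 grip 20.0 tcp [0.498, -0.1299, 0.4598]
```

View pics/g3.png

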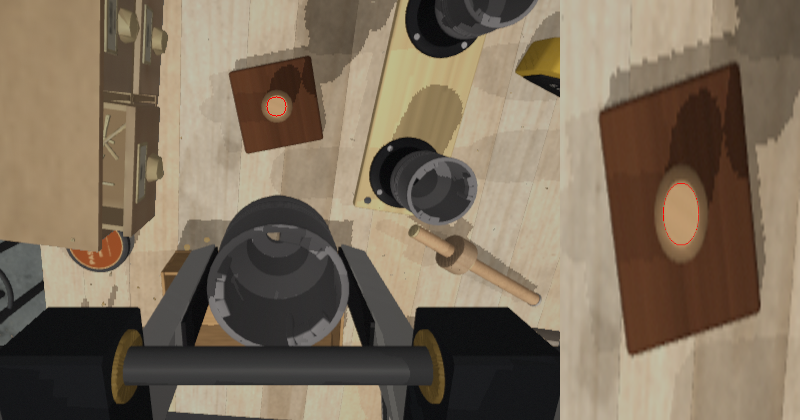

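Gauge unmoved: plug at (277,106). Lowering onto the plug now.

```bash
cat >> h.py <<'E'
def tryg(gx,gy,a):
    """returns True if the adapter goes right down"""
    mv((gx,gy,.22),a);ln((gx,gy,.165),a,.12);f0=st('above')['ft_force']
    z=.165
    while z>.1095:
        z-=.003;ln((gx,gy,z),a,.04);o=arm.get_obs();d=o['ft_force']-f0
        if abs(d[2])>8 or np.hypot(d[0],d[1])>12: break
    o=st('end z cmd %.3f'%z);print('tail height over block',o['tool_pos'][2]-.18-.085-.025);return o
E
python3 - <<'E'
from h import *
tryg(.4906,-.0515,5)
E
```

```text
above t16.1 F [-0.1, 0.9, -0.6] M [-0.05, 0.03, -0.01] gap 0.0632 grip 20.0 tcp [0.4912, -0.0522, 0.3459]
end z cmd 0.144 t17.8 F [-5.0, 1.1, 15.9] M [-0.01, 1.02, -0.05] gap 0.0631 grip 20.0 tcp [0.4915, -0.0518, 0.3272]
tail height over block 0.03723566618346267
```

It stopped 37 mm above the block, so it doesn't fit and goes to the returns box. Lift and look at the box.

```bash
python3 - <<'E'
from h import *
ln((.4906,-.0515,.25),5,.15)
over(.482,-.31,.065,.03,'x',a=5,zt=.55)
i,im=shot("wrist","b1");st()
print([proj(i,(*c,.065)).round().tolist() for c in[(.582,-.233),(.589,-.372),(.382,-.386),(.374,-.248)]])
E
```

```text
t20.4 F [-0.3, 0.5, -1.2] M [-0.06, 0.08, -0.02] gap 0.0634 grip 20.0 tcp [0.4891, -0.3882, 0.55]
[[368.0, 47.0], [356.0, 164.0], [194.0, 161.0], [190.0, 43.0]]
```

View pics/b1.png

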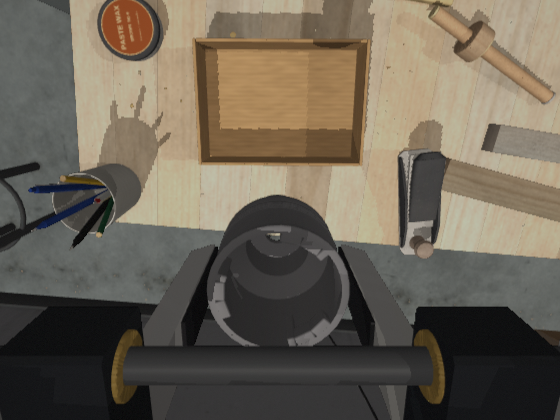

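The box rim corners show at (195,40), (370,40), (361,164) and (201,164). I place it at the +x spot.

```bash
cat >> h.py <<'E'
def put(p,a,floor):
    """stand the held adapter on a floor at height floor"""
    x,y=p;mv((x,y,.24),a);ln((x,y,floor+.085+.012),a,.12);f0=arm.get_obs()['ft_force'];z=floor+.097
    while z>floor+.082:
        z-=.002;ln((x,y,z),a,.04)
        if arm.get_obs()['ft_force'][2]-f0[2]>5: break
    st('down %.3f'%z);arm.gripper_open();arm.hold(.2);ln((x,y,.24),a,.15)
E
python3 - <<'E'
from h import *
i=arm.camera_info("wrist")
C=np.array([onz(i,p,.065)[:2] for p in[(195,40),(370,40),(361,164),(201,164)]]);print(C.round(3).tolist())
c=C.mean(0);ux=(C[1]-C[0]+C[2]-C[3]);ux/=np.linalg.norm(ux);print(c,ux)
put(c+.05*ux,5,.004)
over(*c,.065,.03,'x',a=5,zt=.55);i,im=shot("wrist","b2")
E
```

```text
[[0.38, -0.244], [0.584, -0.226], [0.595, -0.371], [0.391, -0.389]]
[ 0.48744652 -0.30769482] [0.99602219 0.08910551]
down 0.087 t24.2 F [-1.9, 0.7, 6.0] M [0.19, 0.53, -0.01] gap 0.0628 grip 20.0 tcp [0.5374, -0.3034, 0.2686]
```

View pics/b2.png

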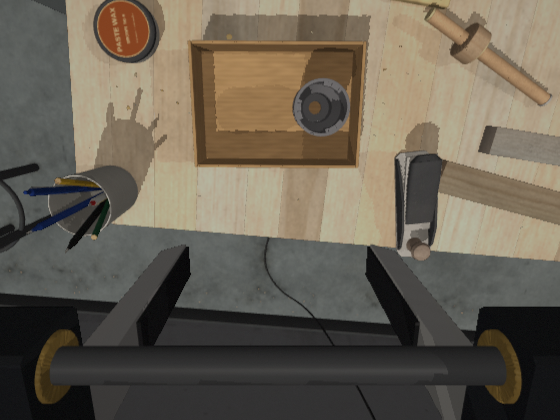

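It stands upright in the box at (320,108). Now I look at the two lower ones from above.

```bash
python3 - <<'E'
from h import *
L=[]
mv((.55,-.2,.3),60)
for x,y,n in((.6457,-.1124,'u2'),(.6582,.0566,'l2')):
    o,b=over(x,y,.119,.03125,n);print(n,o);L.append(cv2.resize(b,(380,380)))
cv2.imwrite("pics/m2.png",np.hstack(L[:2])[:,:,::-1]);st()
E
```

```text
u2 [([0.6449, -0.112], np.float64(1.067)), ([0.6508, -0.1266], np.float64(1.04))]
l2 [([0.6576, 0.0569], np.float64(1.07)), ([0.6671, 0.0641], np.float64(1.0)), ([0.6514, 0.0662], np.float64(1.043))]
 t30.4 F [0.2, 0.1, 0.2] M [-0.01, -0.0, -0.0] gap 0.0940 grip 0.0 tcp [0.7373, 0.055, 0.45]
```

View pics/m2.png

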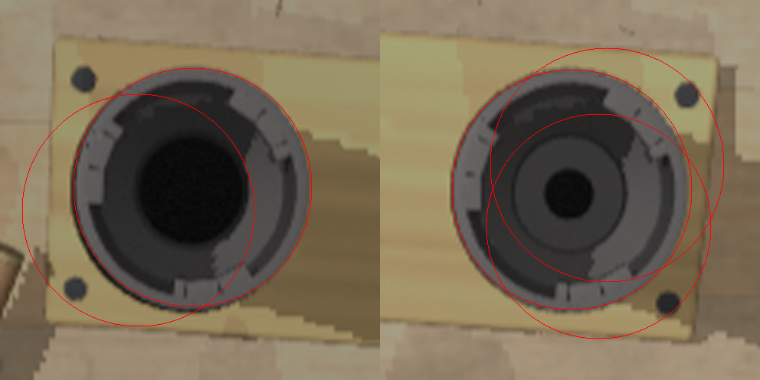

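Neither lower adapter was dragged round, as the lips sit at the same angles. I twist and lift the -y one, then check the gauge.

```bash
cat >> h.py <<'E'
def fetch(x,y):
    z,a=.104,-50;mv((x,y,.24),a);ln((x,y,z),v=.12);arm.grab(20);st('grab');twist((x,y,z),a,5)
    for d in(.003,.006,.010):
        ln((x,y,z+d),v=.03);o=st(d)
        if abs(o['ft_force'][2])>12: ln((x,y,z),v=.03);return False
    ln((x,y,.25),v=.12);st('up');return True
E
python3 - <<'E'
from h import *
if fetch(.6449,-.112):
    mv((.6,-.112,.28),5)
    o,b=over(.4906,-.0515,.075,.010,'g4',a=5,zt=.46,m=7);print(o)
    shot("wrist","g4f")
E
```

```text
grab t34.1 F [0.3, 0.5, 1.2] M [-0.05, 0.24, 0.03] gap 0.0638 grip 20.0 tcp [0.6449, -0.112, 0.2842]
a-39 t34.4 F [-0.3, 0.4, 2.0] M [-0.1, 0.13, 0.05] gap 0.0638 grip 20.0 tcp [0.645, -0.112, 0.2842]
a-28 t34.7 F [0.2, 0.1, 1.2] M [-0.1, 0.15, 0.04] gap 0.0637 grip 20.0 tcp [0.645, -0.112, 0.2843]
a-17 t35.0 F [0.2, 0.4, 1.9] M [-0.08, 0.08, 0.08] gap 0.0635 grip 20.0 tcp [0.645, -0.112, 0.2842]
a-6 t35.3 F [0.4, 0.2, 2.5] M [-0.06, 0.08, 0.04] gap 0.0636 grip 20.0 tcp [0.645, -0.112, 0.2842]
a5 t35.6 F [0.0, -1.0, 2.9] M [-0.07, 0.05, 0.02] gap 0.0636 grip 20.0 tcp [0.645, -0.112, 0.2842]
0.003 t35.9 F [0.4, -0.5, 0.0] M [-0.21, -0.13, -0.02] gap 0.0637 grip 20.0 tcp [0.6448, -0.112, 0.2868]
0.006 t36.1 F [0.2, -1.3, -0.7] M [-0.21, -0.1, -0.03] gap 0.0631 grip 20.0 tcp [0.6449, -0.112, 0.2901]
0.01 t36.4 F [1.5, -0.9, -0.4] M [-0.13, -0.06, -0.03] gap 0.0636 grip 20.0 tcp [0.6449, -0.1119, 0.2943]
up t37.7 F [-1.0, 0.7, -1.3] M [-0.07, 0.11, 0.03] gap 0.0636 grip 20.0 tcp [0.6446, -0.1119, 0.4286]
[([0.5042, -0.1024], np.float64(1.008))]
```

View pics/g4f.png

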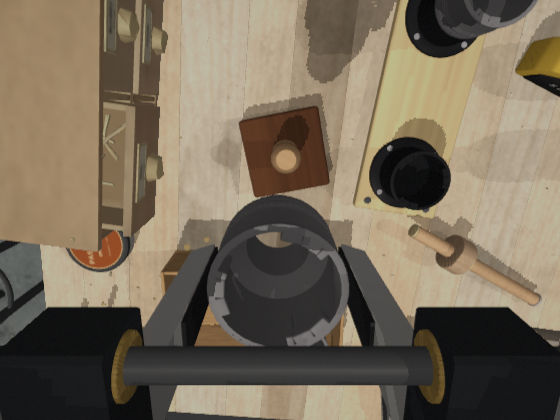

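The gauge has been knocked: its plug is now at (286,156). I re-centre on it and try the adapter.

```bash
python3 - <<'E'
from h import *
o,b=over(.504,-.1,.075,.010,'g5',a=5,zt=.46,m=6);print(o)
i,im=shot("wrist","g5f");p=o[0][0];print(proj(i,(*p,.075)))
for q in[p]:
  # cross-check: light plug blob centroid inside dark block
  h=cv2.cvtColor(im,cv2.COLOR_RGB2HSV);u,v=map(int,proj(i,(*p,.075)));print(h[v-30:v+31:10,u].tolist())
if len(o)==1: tryg(*p,5)
E
```

```text
[([0.5044, -0.1021], np.float64(1.058))]
[277.41678976 108.91595141]
[[11, 155, 56], [10, 156, 59], [16, 110, 160], [16, 106, 188], [16, 106, 187], [11, 155, 79], [11, 155, 79]]
above t40.7 F [-0.5, -0.6, 0.3] M [-0.08, 0.06, -0.02] gap 0.0634 grip 20.0 tcp [0.5049, -0.1028, 0.3459]
end z cmd 0.108 t45.5 F [-2.7, 1.3, 8.6] M [0.1, 0.72, -0.02] gap 0.0634 grip 20.0 tcp [0.5048, -0.1023, 0.2898]
tail height over block -0.00015296058129301432
```

It goes right down to the block, so it fits. On to the tray.

```bash
python3 - <<'E'
from h import *
ln((.5044,-.1021,.27),5,.15)
over(.517,.285,.03,.03,'x',a=5,zt=.55)
i,im=shot("wrist","t1");st()
E
```

```text
t48.3 F [0.9, 0.2, -0.7] M [0.0, 0.02, 0.07] gap 0.0632 grip 20.0 tcp [0.524, 0.2057, 0.5499]
```

View pics/t1.png

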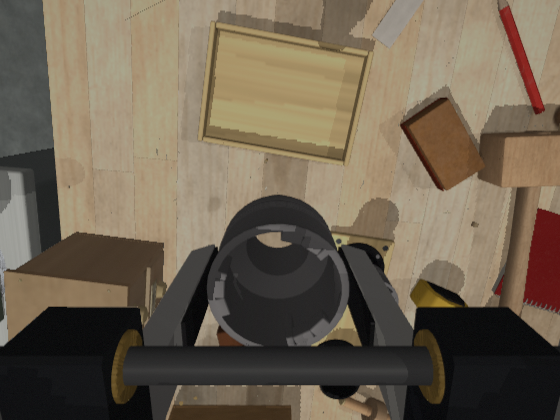

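Tray rim corners: (211,22), (371,50), (347,164), (200,139). I place it at the tray's -x spot, away from the sanding block.

```bash
python3 - <<'E'
from h import *
i=arm.camera_info("wrist")
C=np.array([onz(i,p,.03)[:2] for p in[(211,22),(371,50),(347,164),(200,139)]]);print(C.round(3).tolist())
c=C.mean(0);ux=(C[1]-C[0]+C[2]-C[3]);ux/=np.linalg.norm(ux);print(c,ux)
put(c-.05*ux,5,.007)
over(*c,.03,.03,'x',a=5,zt=.55);i,im=shot("wrist","t2")
# then refind the last adapter
mv((.62,.15,.28),60)
o,b=over(.6576,.0569,.119,.03125,'l3');print(o);st()
cv2.imwrite("pics/m3.png",np.hstack([cv2.resize(im[:260,100:460],(500,361)),cv2.resize(b,(300,361))])[:,:,::-1])
E
```

```text
[[0.426, 0.377], [0.629, 0.363], [0.619, 0.216], [0.417, 0.232]]
[0.52297347 0.29705029] [ 0.99712554 -0.07576711]
down 0.090 t52.1 F [-4.4, -1.2, 9.4] M [-0.4, 0.77, -0.02] gap 0.0633 grip 20.0 tcp [0.4733, 0.301, 0.2719]
[([0.6576, 0.0563], np.float64(1.062)), ([0.6483, 0.0656], np.float64(0.97)), ([0.6663, 0.0625], np.float64(1.034))]
 t57.2 F [0.6, 0.4, -0.4] M [0.04, 0.01, -0.03] gap 0.0939 grip 0.0 tcp [0.7361, 0.0579, 0.4508]
```

View pics/m3.png

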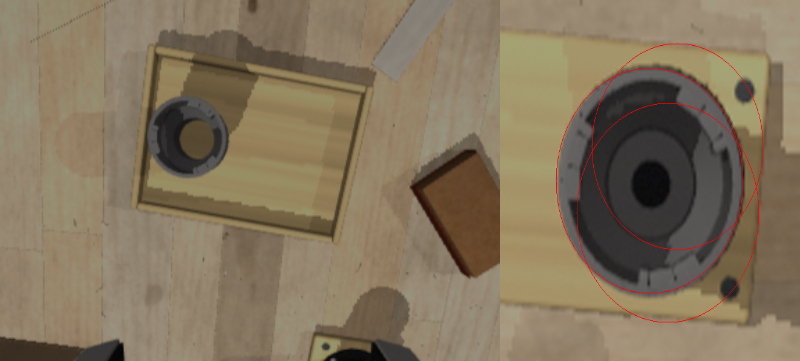

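The adapter stands in the tray, and the last one is at (.6576,.0563). I fetch and try it.

```bash
python3 - <<'E'
from h import *
if fetch(.6576,.0563):
    mv((.6,0,.28),5)
    o,b=over(.5044,-.1021,.075,.010,'g6',a=5,zt=.46,m=6);print(o)
    if len(o)==1:
        tryg(*o[0][0],5)
E
```

```text
grab t61.2 F [0.2, 0.4, 1.0] M [-0.0, 0.17, -0.06] gap 0.0634 grip 20.0 tcp [0.6577, 0.0563, 0.2842]
a-39 t61.5 F [-0.7, -0.4, 1.3] M [-0.02, 0.06, 0.05] gap 0.0628 grip 20.0 tcp [0.6577, 0.0563, 0.2842]
a-28 t61.8 F [0.6, -0.1, 1.1] M [-0.02, 0.1, 0.04] gap 0.0634 grip 20.0 tcp [0.6577, 0.0563, 0.2842]
a-17 t62.1 F [0.2, -0.6, 2.0] M [-0.09, 0.14, 0.05] gap 0.0633 grip 20.0 tcp [0.6577, 0.0563, 0.2842]
a-6 t62.4 F [-0.0, -0.1, 2.7] M [-0.08, 0.08, 0.09] gap 0.0631 grip 20.0 tcp [0.6577, 0.0563, 0.2842]
a5 t62.7 F [-0.4, -0.3, 2.5] M [-0.04, 0.09, 0.08] gap 0.0631 grip 20.0 tcp [0.6577, 0.0563, 0.2842]
0.003 t63.0 F [-0.7, 0.6, -0.7] M [-0.05, 0.06, -0.07] gap 0.0634 grip 20.0 tcp [0.6573, 0.0563, 0.2864]
0.006 t63.2 F [-0.3, 1.1, -0.4] M [-0.06, 0.07, 0.01] gap 0.0632 grip 20.0 tcp [0.6576, 0.0563, 0.2901]
0.01 t63.5 F [1.3, -0.5, -0.1] M [-0.11, 0.03, 0.02] gap 0.0635 grip 20.0 tcp [0.6578, 0.0563, 0.2945]
up t64.8 F [0.1, 0.2, -0.7] M [-0.05, 0.09, 0.03] gap 0.0632 grip 20.0 tcp [0.6573, 0.0563, 0.4286]
[([0.5041, -0.1024], np.float64(1.05))]
above t67.5 F [-0.4, -0.3, -0.8] M [-0.09, 0.05, 0.06] gap 0.0635 grip 20.0 tcp [0.5046, -0.1032, 0.3459]
end z cmd 0.144 t69.2 F [-4.2, 0.2, 14.7] M [0.08, 1.11, 0.03] gap 0.0631 grip 20.0 tcp [0.5049, -0.1029, 0.3274]
tail height over block 0.03735625992084938
```

Stopped short again, so it goes to the returns box. I check the box's place first.

```bash
python3 - <<'E'
from h import *
ln((.5041,-.1024,.27),5,.15)
over(.4874,-.3077,.065,.03,'x',a=5,zt=.55)
i,im=shot("wrist","b3");st()
e=[(195,40),(370,40),(361,164),(201,164)]
E
```

```text
t71.8 F [1.0, 0.5, 0.4] M [-0.11, 0.06, -0.01] gap 0.0637 grip 20.0 tcp [0.4945, -0.3858, 0.55]
```

View pics/b3.png

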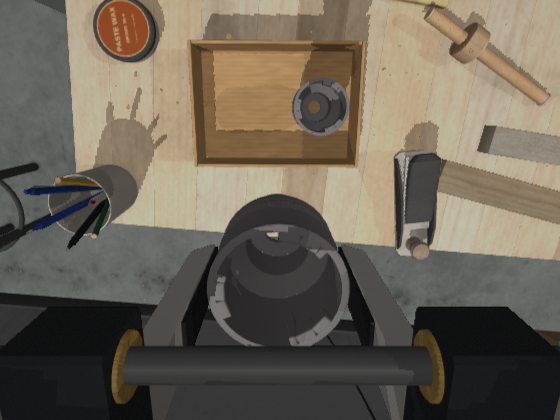

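The box is where it was, with the first adapter at (320,108). I place this one at the -x spot, fingers across y.

```bash
python3 - <<'E'
from h import *
c=np.array([.4874,-.3077]);ux=np.array([.996,.0891])
put(c-.05*ux,-85,.004)
over(*c,.065,.03,'x',a=5,zt=.55);_,w=shot("wrist")
mv((.45,.1,.35),5); mv((.3,.4,.3),5); arm.hold(.3)
_,s=shot("scene");st()
cv2.imwrite("pics/fin.png",np.hstack([s[100:400,100:460],w[:300,100:460]])[:,:,::-1])
E
```

```text
down 0.087 t76.2 F [-0.9, 3.1, 6.9] M [0.54, 0.46, 0.01] gap 0.0636 grip 20.0 tcp [0.438, -0.3122, 0.2685]
 t83.5 F [-0.1, -0.1, -0.4] M [-0.06, 0.05, -0.06] gap 0.0943 grip 0.0 tcp [0.3005, 0.3996, 0.4801]
```

View pics/fin.png

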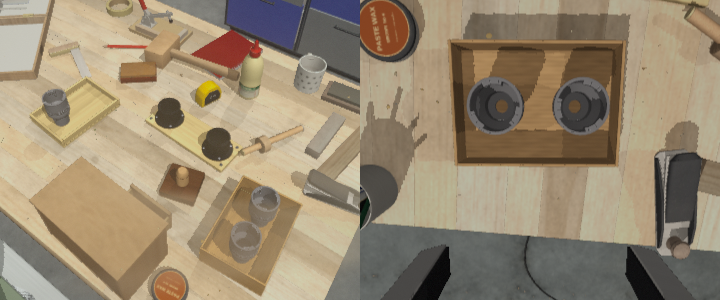

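All is in place: one adapter upright in the tray, two in the returns box, the sockets empty and the bystanders untouched.

```bash
python3 -c "
from h import *
print(arm.sign_off())"
```

```text
the job is handed in; nothing more can be done
None
```

Job handed in at about 84 s: all three adapters present were sorted upper first, with one that fitted the gauge standing in the tray and two that stopped short in the returns box.

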